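Open the vacuum pump's filter pot

TASK

Take the winged black cap off the filter pot on top of the vacuum pump. It is a part-turn cap and nobody remembers whether its thread is left- or right-handed, so try turning it gently one way and then the other, never forcing it on once it resists and never prying; grip it lightly, with about 10 N, because the plastic is brittle. When it comes free, lift it straight up until its rim is at least 4 cm clear above the pot, and finish still holding it there, level and still, in the gripper; leave everything else where it is.

Things in the scene. Friction and masses are not known exactly. Their poses are not given: they have to be found in the camera images.
- cap_bar (a point): Centre of the straight upright grip bar (wing) on top of the loose black plastic cap; x along the bar, z up. Bar 50 mm long, 12 mm thick, 28 mm high (14 mm below this point to 14 mm above). Below it the round cap: 63 mm across, 26 mm high, top face 14 mm and lower rim 40 mm below this point. Cap mass 50 to 100 g. At the start the bar lies within 6 degrees of point neck_top's x axis.
- cap_rim (a point): Centre of the cap's lower rim, on its axis. Two lugs inside lie under lips on the neck. Turned one way the cap meets a hard stop after 3 to 17 degrees (over 0.1 N m; free turning takes under 0.06); the other way it is free to lift 42 to 56 degrees from its start, up to about 110. Which way varies and cannot be seen. It does not rise or spring back. Play: 2 mm upward while locked, 2.5 mm sideways.
- neck_top (a point): Fixed point on the pump: centre of the top of the pot's aluminium neck, 165 mm above the table; x along the locked cap's bar, z up. With the cap seated, it lies on the cap's axis 18 mm below cap_bar (22 mm above cap_rim). Neck 40 mm across (53 mm over its lips); the pot below is 68 mm across, its top 26 mm below this point.
- pump_mid (a point): Centre of the top face of the pump's cream housing, 88 mm above the table; axes as neck_top's. The housing is 190 mm along x by 250 mm along y and stands firm on the table. The pot's axis is at x -20, y +65 mm from here; a black ribbed muffler (68 mm across, as high as the neck) at x +30, y -65 mm.
- syringe_top_mid (a point): Middle of a white plastic syringe (about 125 mm long, 26 mm wide, 18 mm high) lying across the pump's housing beside the pot; leave alone.
- syringe_mid (a point): Middle of a like syringe lying on the table at the left; leave alone.
- jar_mid (a point): Middle of a glass jar, 68 mm across, 85 mm high, beside the pump; leave alone.
- spool_mid (a point): Middle of a metal spool of solder wire, 56 mm across, 46 mm high, beside the pump; leave alone.
- tweezers_mid (a point): Middle of steel tweezers 130 mm long lying on the pump's housing in front of the muffler; leave alone.
- wash_mid (a point): Middle of a white bottle, 56 mm across, 130 mm high, standing on the table; leave alone.
Mind the look-alikes: they are no part of the job. Leave any green, purple or red look-alike of the part that bears cap_bar alone.

How it is judged:
On the way:
1. the cap, still seated on the neck, is turned loose by more than 0.6 rad (34 degrees) from its locked direction (angle between the x axis of cap_bar and the x axis of neck_top, either way round above 0.6 rad and z of cap_bar in the frame of neck_top below 0.024 m and horizontal distance between cap_bar and neck_top below 0.006 m), for 0.1 s.
At the end, for the whole second after the job is handed in: The cap is held in the fingers, touching nothing of the pump: the bar's centre more than 75 mm above the neck's top (lower rim more than 35 mm clear), within 60 mm of the neck's axis sideways, tilted less than 0.3 rad, moving slower than 30 mm/s (z of cap_bar in the frame of neck_top above 0.075 m and horizontal distance between cap_bar and neck_top below 0.06 m and angle between cap_bar's own z axis and vertical below 0.3 rad and linear speed of cap below 0.03 m/s and contact force between the fingers and cap above 1 N and contact force between cap and pump below 0.1 N); the arm keeps its last pose, push and grip.
It fails at once if the cap is squeezed or pushed by the fingers with more than 80 N (both fingers' forces added; forcing it against its stop counts) (contact force between the fingers and cap above 80 N).
It fails at once if the cap is pried or pressed against the pump with more than 40 N (contact force between cap and pump above 40 N).
It fails at once if one of the other loose things (syringes, jar, spool, tweezers, bottle) is moved more than 30 mm (distance of any of syringe_top_mid, syringe_mid, jar_mid, spool_mid, tweezers_mid, wash_mid from where it was at the start of the episode above 0.03 m).
It also fails if it takes over 48 s, if anything falls off the work surface, if the arm or the gripper's body presses on something with over 40 N, if the wrist force passes 120 N, or if a joint passes its speed limit or range.

ROBOT

A 6-joint arm with a two-finger parallel gripper is mounted at the origin on the work surface. World frame = base frame: x ahead of the robot, y to its left, z up, the work surface at z = 0. Lengths are in m, angles in rad, forces in N, time in s.
With the tool pointing down it reaches from about 0.35 to 0.975 m from the base axis. Payload 4.9 kg.
Tool frame: the origin (TCP) lies at the centre of the arm's flange, where the gripper is bolted on; the fingertips stand 173 mm ahead of it and the grasp point (between the pads) lies 155 mm ahead of it (ctrl.finger_overhang is the distance from the TCP to the fingertips, in m); z points along the fingers, y is the direction in which the jaws open and shut (so a half turn about z gives the same grasp; the last joint's range is limited). The gripper opens to 85 mm and grips with 20 to 120 N. Pads are 22 mm wide; open, the fingers measure 114 mm over their backs; the gripper's body (76 mm by 85 mm) begins 54 mm behind the grasp point. The pads swing forward as they close: fully open they stand 13 mm farther back than shut.
Start: joints at [1.037, 0.053, 1.613, -0, 1.476, -0.119], TCP at [0.252, 0.572, 0.405] pointing down, gripper open.
Joint ranges: [-3.01, 3.01], [-1.01, 2.22], [0.06, 2.58], [-1.02, 4.17], [0.09, 2.62], [-3.14, 3.14]. Speed limits (rad/s): [2.57, 2.57, 3.14, 3.14, 3.14, 3.14].

INTERFACE

Orientations are given as a rotation vector (axis times angle).
In Python, from station import ctrl, eyes, spotter gives the robot as it stands.
- The arm moves only by the shell command python3 -m crank 'ROWS' [FORCE]. ROWS is JSON, a list of rows, each a list of 7 numbers: the turn, a rotation vector about the tool's x, y, z in rad, then the shift along the tool's x, y, z in mm, then the closure, from -1 (fully open) to 1 (shut). A call has 1 to 8 rows; each row shifts and turns the pose as measured when the row begins, along the tool's axes as they then stand; what a row does not reach is not made up. A row lasts 1/12 s, in which the tool goes at most 41.7 mm and 7.16 degrees, less where a joint would pass 70% of its speed; a pose out of reach is approached as far as the arm can. A call is refused whole if a number of a shift passes 41.7 or a number of a turn 0.125, either way. A call with a gripper value outside its range is refused whole. The fingers move at their own pace and stop on an object; FORCE is the grip in N (left out, the last holds). Time passes only in rows, so rows that do not move let the fingers close. It gives the time, the measured TCP pose, the force and the opening at its end, in the units of the state.
- ctrl.get_obs(): the state, without advancing time (a new reading comes with each control period).
- eyes.get_image(name): name is "scene" or "top" or "wrist"; returns a dict with "image" (480x640x3 uint8, red, green, blue), "vertical_fov" (degrees; the focal length in pixels is half the picture's height over the tangent of half this angle, whatever the lens; pixels are square), "cx", "cy" (the principal point, pixels), "rvec" (rotation vector, rad) and "tvec" (3), from world to camera coordinates, as OpenCV has them; the wrist camera has in their place "mount" (4x4, takes a point from camera to tool coordinates, whose origin is the TCP and whose axes are the flange's). Camera axes: x right, y down, z forward; pixel columns grow to the right and rows downward; lengths in m; the calibration is good to about 2 mm. A picture is of the moment at which its call begins: read the wrist's pose just before it. There is no depth.
- ctrl.finish_job(): hands the job in, once; it reports no verdict.
Trained networks look in a picture, given as the dict that the camera call returned (one of the last four; its "shot" number tells which), for a name from the list of things; names that differ only in an ending like _2 or _b are one class to them, and where a whole thing is asked for, a point or a joint stands for the part that bears it (a point fixed in the world has none). Each returns a list of dicts, best first, with "confidence" (0 to 1); they miss things now and then, are a little off and sometimes report something else, mostly with a low value. They report only what shows in the picture. A call takes as long as a camera call. They do not tell look-alikes from the thing itself.
- spotter.look_for(query, picture): "centre" ([x, y, z] in m, in world coordinates, good to about 4 mm: the middle of the surface that is visible of it).
- spotter.outline_of(query, picture): "region" (480x640 bool, what is visible of it).
- spotter.mark_of(query, picture): "centre" ([x, y, z] in m, in world coordinates, good to about 4 mm: a listed point, or the origin of a listed thing).
The state is a dict: "t": time; "q": joint angles; "dq": joint speeds; "effort": joint torques, N m; "tool_pos": TCP position; "tool_rot": TCP orientation; "contact_force": force on the tool from outside, world axes, zero at the start; "wrist_torque": the same for the moment, N m; "opening": finger opening in m.
Only numpy, scipy, OpenCV 4.12 (cv2) and the standard library are available. Lean on these libraries where they do the work, as an engineer would, in place of code of your own. Each camera call takes 0.05 s, during which the arm holds its last target.

## Working session

There is one attempt and no reset: what is moved stays moved. The work goes in short steps, Python scripts to look and compute and a shell command to move; the robot and the scene stay as the last step left them, time stands still between calls to the robot, and variables do not carry over. Pictures are saved under pics/ and viewed, and the job is handed in when it is done.

```bash
ls; mkdir -p pics; cat > h.py <<'E'
import numpy as np, cv2
from station import ctrl, eyes, spotter
from scipy.spatial.transform import Rotation as R
def save(n,im,crop=None,s=1):
    a=im
    if crop: x0,y0,x1,y1=crop; a=a[y0:y1,x0:x1]
    a=cv2.resize(a,None,fx=s,fy=s,interpolation=cv2.INTER_CUBIC)
    cv2.imwrite('pics/'+n,a[:,:,::-1])
def K(p):
    f=240/np.tan(np.radians(p['vertical_fov'])/2); return np.array([[f,0,p['cx']],[0,f,p['cy']],[0,0,1.]])
def ext(p,o=None):
    if 'mount' in p:
        T=np.eye(4);T[:3,:3]=R.from_rotvec(o['tool_rot']).as_matrix();T[:3,3]=o['tool_pos']
        W=np.linalg.inv(T@np.array(p['mount']));return W[:3,:3],W[:3,3]
    return R.from_rotvec(p['rvec']).as_matrix(),np.array(p['tvec'])
def proj(p,X,o=None):
    r,t=ext(p,o); c=(K(p)@((np.atleast_2d(X)@r.T)+t).T).T; return c[:,:2]/c[:,2:]
def atz(p,uv,z,o=None):
    r,t=ext(p,o); d=r.T@np.linalg.inv(K(p))@np.array([uv[0],uv[1],1.]); C=-r.T@t
    return C+d*(z-C[2])/d[2]
E
python3 - <<'E'
from h import *
o=ctrl.get_obs();print({k:np.round(v,3) for k,v in o.items()}, ctrl.finger_overhang)
for n in ['scene','top','wrist']:
    p=eyes.get_image(n);save(n+'0.png',p['image'])
    for q in (['cap_bar','neck_top','pump_mid','syringe_top_mid'] if 1 else []):
        for f in ('mark_of','look_for'):
            try: print(n,q,f,[(np.round(d['centre'],3),round(d['confidence'],2)) for d in getattr(spotter,f)(q,p)][:4])
            except Exception as e: print(n,q,f,e)
E
```

```text
pics
{'t': np.float64(0.0), 'q': array([ 1.037,  0.053,  1.614,  0.   ,  1.476, -0.119]), 'dq': array([ 0.001, -0.001, -0.001,  0.   , -0.003, -0.   ]), 'effort': array([ 2.0000e-03, -3.9370e+01, -3.7017e+01, -0.0000e+00,  7.0000e-03,
       -0.0000e+00]), 'tool_pos': array([0.252, 0.572, 0.403]), 'tool_rot': array([-6.470e-01, -3.074e+00,  3.000e-03]), 'contact_force': array([-0.265,  0.358, -0.347]), 'wrist_torque': array([ 0.01 , -0.029,  0.014]), 'opening': np.float64(0.085)} 0.1734
scene cap_bar mark_of [(array([0.375, 0.243, 0.038]), 0.93), (array([0.481, 0.124, 0.184]), 0.81), (array([0.321, 0.137, 0.035]), 0.78), (array([0.726, 0.068, 0.04 ]), 0.78)]
scene cap_bar look_for [(array([0.493, 0.128, 0.173]), 0.98), (array([0.684, 0.161, 0.026]), 0.82), (array([0.389, 0.253, 0.027]), 0.72), (array([0.661, 0.487, 0.074]), 0.67)]
scene neck_top mark_of [(array([0.48 , 0.118, 0.165]), 0.9)]
scene neck_top look_for [(array([0.532, 0.119, 0.089]), 0.95), (array([0.571, 0.101, 0.102]), 0.44)]
scene pump_mid mark_of [(array([0.5  , 0.057, 0.089]), 0.65), (array([0.484, 0.121, 0.181]), 0.
[... 748 characters left out ...]
op pump_mid mark_of [(array([0.5  , 0.056, 0.09 ]), 0.87)]
top pump_mid look_for [(array([0.495, 0.05 , 0.09 ]), 0.84), (array([0.641, 0.463, 0.088]), 0.69), (array([0.482, 0.123, 0.166]), 0.25)]
top syringe_top_mid mark_of [(array([0.566, 0.108, 0.094]), 0.74)]
top syringe_top_mid look_for [(array([0.562, 0.098, 0.099]), 0.93), (array([0.423, 0.02 , 0.092]), 0.28)]
wrist cap_bar mark_of []
wrist cap_bar look_for [(array([0.3  , 0.15 , 0.022]), 0.62)]
wrist neck_top mark_of []
wrist neck_top look_for [(array([0.439, 0.182, 0.03 ]), 0.82)]
wrist pump_mid mark_of []
wrist pump_mid look_for [(array([0.44 , 0.183, 0.028]), 0.79)]
wrist syringe_top_mid mark_of []
wrist syringe_top_mid look_for []
```

View pics/scene0.png

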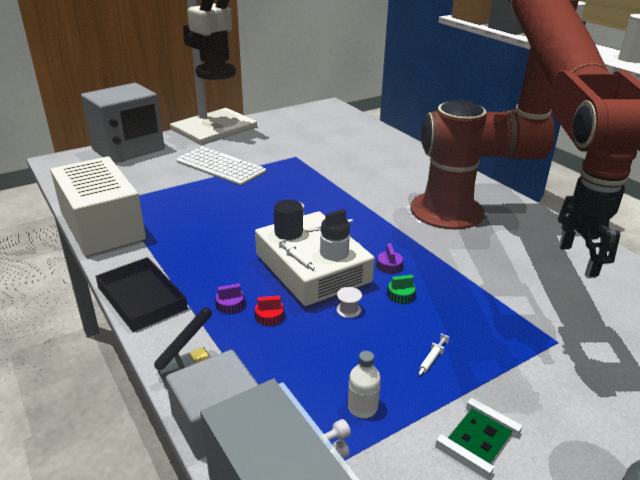

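View pics/top0.png

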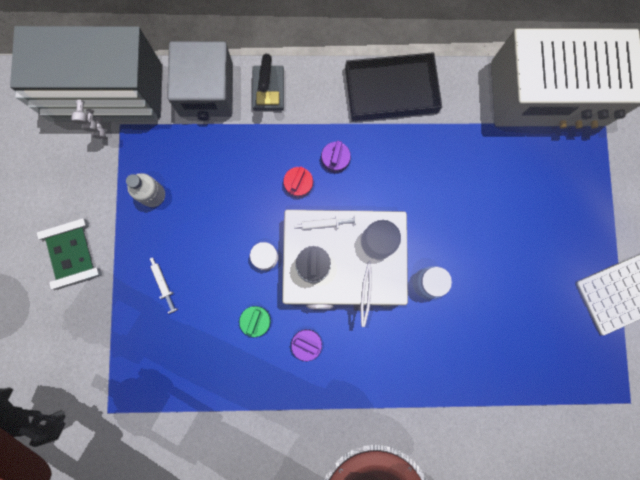

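```bash
python3 - <<'E'
from h import *
im=cv2.imread('pics/top0.png')[:,:,::-1]
p=eyes.get_image('top')
c=proj(p,[[0.481,.124,.183],[.481,.124,.2]]);print(c)
u,v=c[0].astype(int)
save('topc.png',p['image'],(max(u-60,0),max(v-50,0),u+60,v+50),6)
E
```

```text
[[313.245026   262.0694809 ]
 [313.3075713  261.27490636]]
```

View crop.

View pics/topc.png

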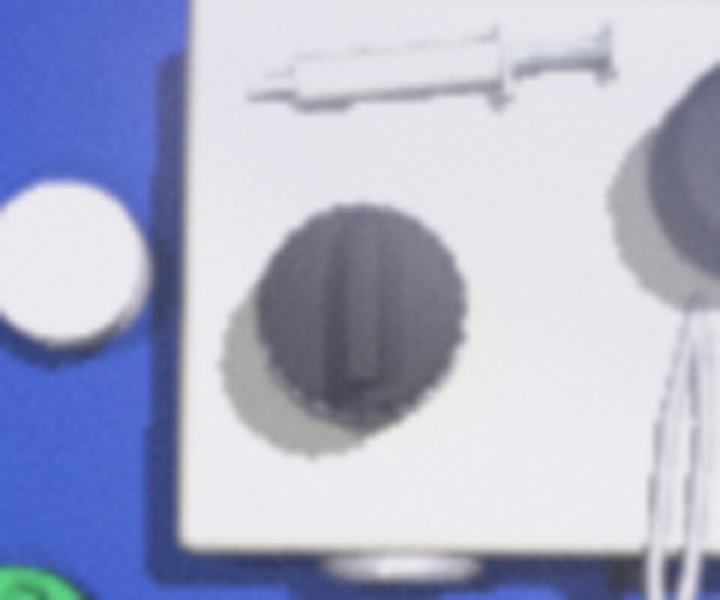

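The black winged cap sits on the pump at top (313,262) and scene (336,228). The look-alikes are red (298,181), purple (336,155) and (306,345), and green (255,321), all on the table. The black thing at (381,240) has no wing, so it is the muffler. The crop confirms a black cap with a wing running along world x.

```bash
cat >> h.py <<'E'
def go(target,yawjaw):
    """tool-frame shift(mm) to target TCP and turn (rad) so tool y axis is at angle yawjaw in world (mod pi), pointing down"""
    o=ctrl.get_obs();M=R.from_rotvec(o['tool_rot']).as_matrix()
    best=None
    for k in (0,np.pi):
        a=yawjaw+k;y=np.array([np.cos(a),np.sin(a),0]);z=np.array([0,0,-1.]);x=np.cross(y,z)
        w=R.from_matrix(M.T@np.c_[x,y,z]).as_rotvec()
        if best is None or np.linalg.norm(w)<np.linalg.norm(best): best=w
    print('t',o['t'],'pos',np.round(o['tool_pos'],4),'q',np.round(o['q'],2),'F',np.round(o['contact_force'],1),'T',np.round(o['wrist_torque'],3),'open',round(float(o['opening']),4))
    print('toolx',np.round(M[:,0],3),'tooly',np.round(M[:,1],3),'tooly yaw deg',np.degrees(np.arctan2(M[1,1],M[0,1])))
    print('shift mm (start tool axes)',np.round(M.T@(np.array(target)-o['tool_pos'])*1000,1),'turn',np.round(best,3))
E
python3 - <<'E'
from h import *
go([.481,.123,.42],np.pi/2)
p=eyes.get_image('wrist');print(np.round(p['mount'],3),p['vertical_fov'])
E
```

```text
t 1.4 pos [0.2519 0.572  0.4047] q [ 1.04  0.05  1.61 -0.    1.48 -0.12] F [ 0.5  0.1 -0.2] T [-0.003 -0.021  0.013] open 0.0853
toolx [-0.915  0.403 -0.   ] tooly [ 0.403  0.915 -0.   ] tooly yaw deg 66.23290181869724
shift mm (start tool axes) [-390.6 -318.6  -15.3] turn [-0.    -0.    -0.415]
[[ 0.001 -0.961 -0.276  0.071]
 [ 1.     0.001 -0.     0.001]
 [ 0.    -0.276  0.961  0.031]
 [ 0.     0.     0.     1.   ]] 69.80035636930518
```

```bash
python3 -m crank '[[0,0,0,-30,-25,-2,-1],[0,0,0,-30,-25,-2,-1],[0,0,0,-30,-25,-2,-1],[0,0,0,-30,-25,-2,-1],[0,0,0,-30,-25,-2,-1],[0,0,0,-30,-25,-2,-1],[0,0,0,-30,-25,-2,-1],[0,0,0,-30,-25,0,-1]]'; python3 -c "
from h import *
go([.481,.123,.42],np.pi/2)"
```

```text
t: 2.12
tool_pos: [0.3929, 0.2873, 0.4182]
tool_rot: [0.624, 3.079, 0.003]
contact_force: [1.4, 0.7, -0.3]
opening: 0.0853
t 2.1167 pos [0.3929 0.2873 0.4182] q [ 0.48 -0.3   1.91  0.    1.53 -0.69] F [ 1.4  0.7 -0.3] T [ 0.014 -0.008  0.013] open 0.0853
toolx [-0.921  0.389  0.   ] tooly [0.389 0.921 0.002] tooly yaw deg 67.07670334149051
shift mm (start tool axes) [-145.1 -117.    -2.1] turn [ 0.002  0.    -0.4  ]
```

```bash
python3 -m crank '[[0,0,0,-32,-26,0,-1],[0,0,0,-32,-26,0,-1],[0,0,0,-32,-26,0,-1],[0,0,0,-32,-26,0,-1],[0,0,-0.1,0,0,0,-1],[0,0,-0.1,0,0,0,-1],[0,0,-0.1,0,0,0,-1],[0,0,-0.1,0,0,0,-1]]'; python3 -c "
from h import *
go([.481,.123,.42],np.pi/2)"
```

```text
t: 2.78
tool_pos: [0.4727, 0.1295, 0.4205]
tool_rot: [-0.003, 3.134, 0.001]
contact_force: [0.1, -0.2, 0.6]
opening: 0.0848
t 2.7833 pos [0.4727 0.1295 0.4205] q [ 0.12 -0.29  1.9  -0.    1.52 -1.46] F [ 0.1 -0.2  0.6] T [ 0.019  0.007 -0.027] open 0.0848
toolx [-1.    -0.002 -0.008] tooly [-0.002  1.     0.001] tooly yaw deg 90.0955646948866
shift mm (start tool axes) [-8.3 -6.5  0.5] turn [0.001 0.008 0.002]
```

```bash
python3 -m crank '[[0,0,0,0,0,0,-1],[0,0,0,0,0,0,-1]]'; python3 - <<'E'
from h import *
go([.481,.123,.42],np.pi/2)
o=ctrl.get_obs();p=eyes.get_image('wrist');save('w1.png',p['image'])
for q in ('cap_bar','neck_top','cap_rim','pump_mid'):
    print(q,[(np.round(d['centre'],4),round(d['confidence'],2)) for d in spotter.mark_of(q,p)][:4])
print(proj(p,[[.481,.123,.183],[.481,.123,.197],[.506,.123,.197],[.456,.123,.197]],o))
E
```

```text
t: 2.95
tool_pos: [0.4727, 0.129, 0.4206]
tool_rot: [-0.0, 3.133, 0.001]
contact_force: [-0.6, -0.4, 0.4]
opening: 0.0853
t 2.95 pos [0.4727 0.129  0.4206] q [ 0.11 -0.29  1.9  -0.    1.52 -1.46] F [-0.6 -0.4  0.4] T [ 0.048  0.007 -0.006] open 0.0853
toolx [-1.    -0.    -0.008] tooly [-0.     1.     0.001] tooly yaw deg 90.01167294308843
shift mm (start tool axes) [-8.3 -6.   0.7] turn [0.001 0.008 0.   ]
cap_bar [(array([0.3757, 0.2459, 0.0431]), 0.68), (array([0.7311, 0.0703, 0.0436]), 0.6), (array([0.485 , 0.1267, 0.1832]), 0.57), (array([0.6741, 0.1507, 0.0428]), 0.57)]
neck_top []
cap_rim [(array([ 0.322 ,  0.1417, -0.0021]), 0.93), (array([0.4824, 0.1197, 0.1465]), 0.83), (array([0.7241, 0.0654, 0.0017]), 0.83), (array([0.3734, 0.2494, 0.0024]), 0.59)]
pump_mid [(array([0.5002, 0.0589, 0.0852]), 0.76)]
[[304.65512223 266.74988548]
 [303.94781552 275.07805605]
 [304.28045829 312.53550831]
 [303.59148684 234.9534368 ]]
```

View pics/w1.png

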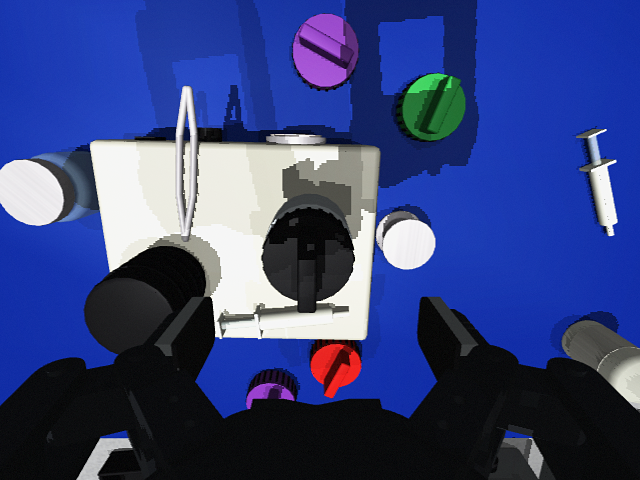

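```bash
python3 - <<'E'
from h import *
o=ctrl.get_obs();p=eyes.get_image('wrist');save('w1c.png',p['image'],(220,200,390,340),4.5)
E
```

```text
(no output)
```

View pics/w1c.png

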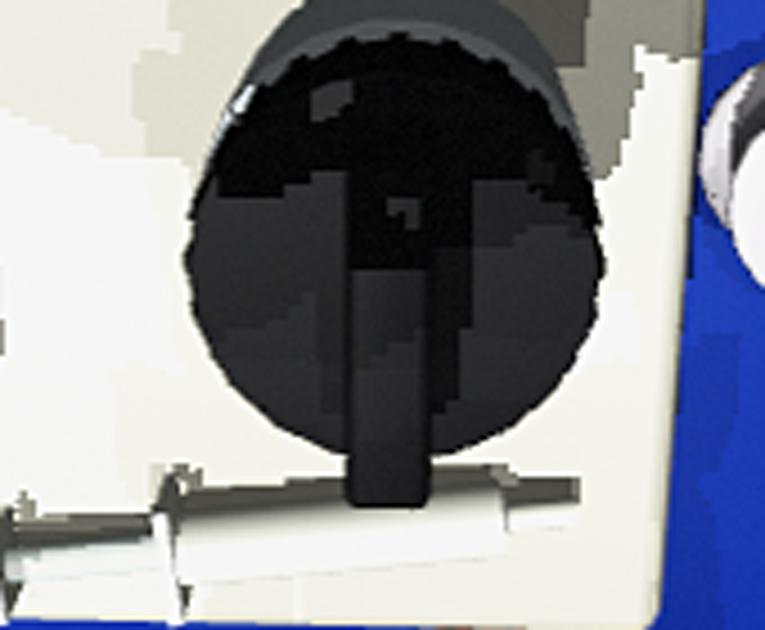

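```bash
python3 - <<'E'
from h import *
o=ctrl.get_obs();p=eyes.get_image('wrist')
g=(255*(p['image']/255.)**0.4).astype(np.uint8)
save('w1g.png',g,(240,190,370,330),5)
G=g[:,:,1].astype(int)
for v in range(225,316,6): print(v,G[v,290:326])
E
```

```text
225 [134 133 131 134 136 102  56  56  63  56  75  56  52  63  60  52  56  63
  69  75  52  56  63  56  66  66  66  66  56  69  56  69  60  63  69  60]
231 [72 69 43 56 48 66 69 63 52 56 52 56 52 69 63 48 43 60 48 60 63 60 52 36
 36 66 27 60 60 56 69 66 63 60 69 60]
237 [43 36  0 43 48 56 63 48 60 75 72 52 66 43 56 48 63 52 48 66 43 60 60 52
 60 63 52 66 63 56 60 52 56 63 63 63]
243 [123 126 128 127 126 127 106  72  63  60  60  48  66  52  63  69  56  48
  69  52  66  52  56  48  63  72  60  48  56  69  66  63  63  60  52 111]
249 [125 127 122 122 126 123 108  52  66  52  69  60  60  72  43  56  56  66
  63  43 113 117 115  88  69  66  63  69  36  48  56  52  60  60  48 111]
255 [122 121 120 125 121 123 105  77  56  63  66  56  63  56  66  43  66  63
  60  66  56  52  56  66  66  60  69  88  88  86  84  86  86  88  82 123]
261 [119 119 121 122 120 120 103  86 108 122 128 127 121 122 121 120 117 116
 116 115 111 106 112 106  93  79  69  84  79  86  82  90  82  77  79 121]
267 [122 119 119 115 120 117 103  86 105 123 125 122 121 120 116 115 119 112
 113 111 113 109 106 105  90  75  66  
[... 543 characters left out ...]
23 123 121 123 121 120
 122 117 116 119 120 105  95  69  69  72  69 112 117 116 116 116 116 116]
297 [112 116 117 119 116 120 103  93 111 122 125 120 121 121 119 121 117 116
 116 109 113 109 108 100  88  79 113 117 116 113 113 113 115 115 111 105]
303 [250 250 250 250 250 253 226 143  95 116 117 113 115 112 113 112 113 112
 111 112 109 111 106  92  79  93 188 198 197 195 196 195 197 194 194 196]
309 [157 160 160 161 160 161 133 100 100 113 115 109 112 113 112 113 111 109
 106 103 105 109 103  95  79 109 157 166 167 169 171 175 176 178 181 184]
315 [231 231 232 234 234 235 236 237 238 239 240 240 241 242 242 243 244 244
 245 245 245 245 246 246 246 247 247 248 248 248 249 249 249 250 250 250]
```

View pics/w1g.png

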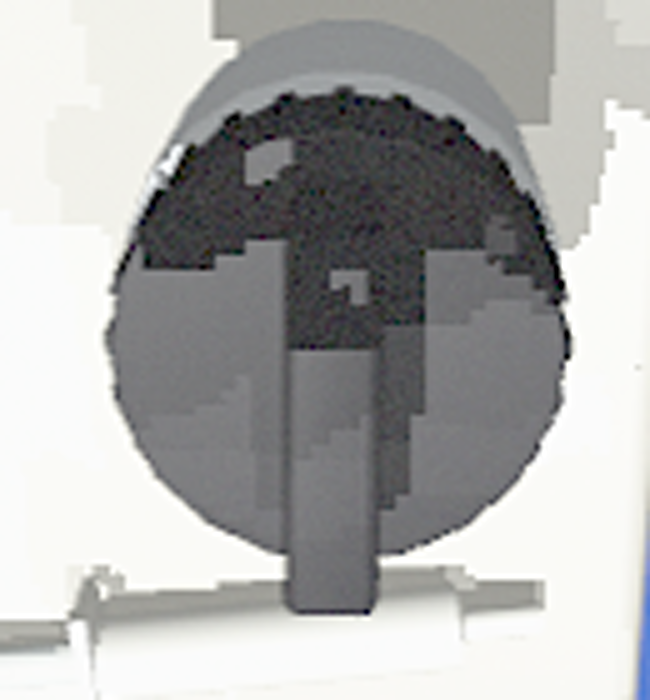

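Bar edges run straight at columns 297.5 to 314.5, with the far end at row about 312. That gives yaw 0 ± 1°, centre about (0.482, 0.124), and the height fits. I'm now aligning above it, then descending.

```bash
python3 -m crank '[[0.001,0.008,0,-8,-5,10,-1],[0,0,0,0,0,15,-1],[0,0,0,0,0,15,-1],[0,0,0,0,0,15,-1],[0,0,0,0,0,0,-1]]'; python3 -c "
from h import *
go([.4815,.1242,.345],np.pi/2)"
```

```text
t: 3.72
tool_pos: [0.4829, 0.1234, 0.3627]
tool_rot: [-0.003, 3.139, -0.001]
contact_force: [-0.1, 0.0, -0.0]
opening: 0.0858
t 3.7167 pos [0.4829 0.1234 0.3627] q [ 0.1  -0.23  1.95 -0.    1.42 -1.47] F [-0.1  0.  -0. ] T [ 0.043 -0.02  -0.011] open 0.0858
toolx [-1.    -0.002 -0.002] tooly [-0.002  1.    -0.001] tooly yaw deg 90.10513439531589
shift mm (start tool axes) [ 1.4  0.9 17.7] turn [-0.001  0.002  0.002]
```

```bash
python3 -m crank '[[0,0.002,0,1,1,9,-1],[0,0,0,0,0,8,-1],[0,0,0,0,0,0,-1]]'; python3 - <<'E'
from h import *
go([.4815,.1242,.345],np.pi/2)
o=ctrl.get_obs();p=eyes.get_image('wrist');g=(255*(p['image']/255.)**0.45).astype(np.uint8);save('w2.png',g)
print(proj(p,[[.4815,.1242,.197],[.5065,.1242,.197],[.4565,.1242,.197]],o))
E
```

```text
t: 3.97
tool_pos: [0.4825, 0.1239, 0.3436]
tool_rot: [0.002, -3.14, 0.002]
contact_force: [-0.2, 1.1, -0.8]
opening: 0.0855
t 3.9667 pos [0.4825 0.1239 0.3436] q [ 0.1  -0.21  1.97 -0.    1.39 -1.47] F [-0.2  1.1 -0.8] T [ 0.006  0.007 -0.004] open 0.0855
toolx [-1.    -0.001  0.001] tooly [-0.001  1.    -0.001] tooly yaw deg 90.05501719590252
shift mm (start tool axes) [ 1.   0.3 -1.4] turn [-0.001 -0.001  0.001]
[[314.53773079 333.19993425]
 [314.45807118 388.79742699]
 [314.6262383  271.42715309]]
```

View pics/w2.png

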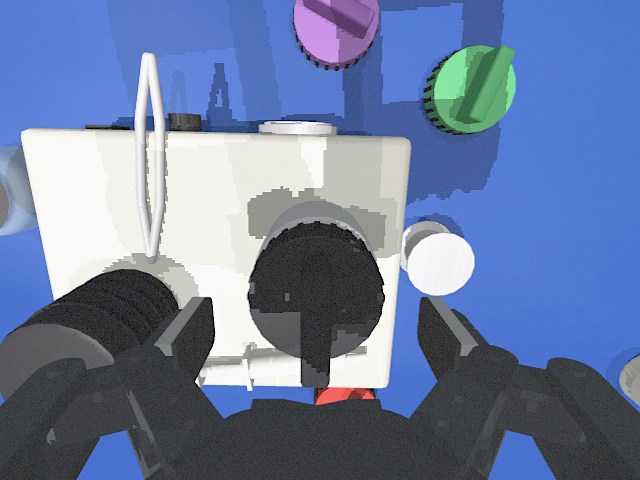

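The bar is at columns 303–328 with its far end at row 386, centred between the pads at columns 212 and 420. I'll nudge, then close lightly.

```bash
python3 -m crank '[[0,0,0,1.5,0,-2,-1],[0,0,0,0,0,0,-0.3],[0,0,0,0,0,0,0.2],[0,0,0,0,0,0,0.4],[0,0,0,0,0,0,0.6]]' 10; python3 -c "
from h import *
go([.481,.1242,.345],np.pi/2)"
```

```text
t: 4.43
tool_pos: [0.4818, 0.1241, 0.3496]
tool_rot: [-0.002, 3.137, -0.001]
contact_force: [0.4, -0.0, -1.2]
opening: 0.0384
t 4.4333 pos [0.4818 0.1241 0.3496] q [ 0.1  -0.22  1.96 -0.    1.39 -1.47] F [ 0.4 -0.  -1.2] T [-0.022  0.036 -0.016] open 0.0384
toolx [-1.    -0.001 -0.004] tooly [-0.001  1.    -0.001] tooly yaw deg 90.07038415253723
shift mm (start tool axes) [0.8 0.1 4.6] turn [-0.001  0.004  0.001]
```

```bash
python3 -m crank '[[0,0.003,0,0.5,0,4,0.6],[0,0,0,0,0,0,0.6]]'; python3 -c "
from h import *
go([.481,.1242,.345],np.pi/2)"
```

```text
t: 4.6
tool_pos: [0.4814, 0.1242, 0.3462]
tool_rot: [-0.002, 3.139, -0.001]
contact_force: [-0.2, 0.1, -0.7]
opening: 0.0171
t 4.6 pos [0.4814 0.1242 0.3462] q [ 0.1  -0.22  1.97 -0.    1.39 -1.47] F [-0.2  0.1 -0.7] T [-0.051  0.01   0.006] open 0.0171
toolx [-1.    -0.001 -0.003] tooly [-0.001  1.    -0.   ] tooly yaw deg 90.07222159595513
shift mm (start tool axes) [0.5 0.1 1.2] turn [-0.     0.003  0.001]
```

```bash
python3 -m crank '[[0,0.002,0,0,0,1,0.75],[0,0,0,0,0,0,0.9],[0,0,0,0,0,0,0.9],[0,0,0,0,0,0,0.9]]' 10; python3 -c "
from h import *
go([.481,.1242,.345],np.pi/2)"
```

```text
t: 4.93
tool_pos: [0.4818, 0.1242, 0.3462]
tool_rot: [-0.002, 3.139, -0.001]
contact_force: [0.0, -0.1, 0.9]
opening: 0.0117
t 4.9333 pos [0.4818 0.1242 0.3462] q [ 0.1  -0.22  1.97 -0.    1.39 -1.47] F [ 0.  -0.1  0.9] T [ 0.039 -0.054 -0.001] open 0.0117
toolx [-1.    -0.001 -0.002] tooly [-0.001  1.    -0.   ] tooly yaw deg 90.07562032992222
shift mm (start tool axes) [0.8 0.  1.2] turn [-0.     0.002  0.001]
```

```bash
python3 -m crank '[[0,0,0.03,0,0,0,0.9],[0,0,0.03,0,0,0,0.9],[0,0,0.03,0,0,0,0.9]]'; python3 -c "
from h import *
go([.481,.1242,.346],np.pi/2)"
```

```text
t: 5.18
tool_pos: [0.4819, 0.1242, 0.3462]
tool_rot: [0.144, 3.135, -0.0]
contact_force: [0.0, -0.3, 0.4]
opening: 0.0118
t 5.1833 pos [0.4819 0.1242 0.3462] q [ 0.1  -0.22  1.97 -0.    1.39 -1.38] F [ 0.  -0.3  0.4] T [-0.03  -0.015 -0.013] open 0.0118
toolx [-0.996  0.092 -0.003] tooly [0.092 0.996 0.   ] tooly yaw deg 84.7290424431787
shift mm (start tool axes) [ 0.9 -0.1  0.2] turn [-0.     0.003 -0.092]
```

```bash
for i in 1; do python3 -m crank '[[0,0,0.03,0,0,0,0.9],[0,0,0.03,0,0,0,0.9]]'; python3 -c "
from h import *
go([.481,.1242,.346],np.pi/2)"; done
```

```text
t: 5.35
tool_pos: [0.4819, 0.1241, 0.3462]
tool_rot: [0.243, 3.129, -0.001]
contact_force: [-1.0, -1.2, 2.0]
opening: 0.0116
t 5.35 pos [0.4819 0.1241 0.3462] q [ 0.1  -0.22  1.97 -0.    1.39 -1.31] F [-1.  -1.2  2. ] T [-0.213  0.155  0.033] open 0.0116
toolx [-0.988  0.154 -0.003] tooly [ 0.154  0.988 -0.   ] tooly yaw deg 81.11987731732634
shift mm (start tool axes) [ 0.9 -0.1  0.2] turn [-0.001  0.003 -0.155]
```

```bash
python3 -m crank '[[0,0,0.03,0,0,0,0.9]]'; python3 -c "
from h import *
go([.481,.1242,.346],np.pi/2)";  python3 -m crank '[[0,0,0.02,0,0,0,0.9]]'; python3 -c "
from h import *
go([.481,.1242,.346],np.pi/2)"
```

```text
t: 5.43
tool_pos: [0.4819, 0.124, 0.3462]
tool_rot: [0.292, 3.126, -0.002]
contact_force: [-1.5, -1.9, 1.8]
opening: 0.0116
t 5.4333 pos [0.4819 0.124  0.3462] q [ 0.1  -0.22  1.97 -0.    1.39 -1.28] F [-1.5 -1.9  1.8] T [-0.174  0.165  0.275] open 0.0116
toolx [-0.983  0.185 -0.002] tooly [ 0.185  0.983 -0.001] tooly yaw deg 79.33537070735466
shift mm (start tool axes) [0.9 0.1 0.2] turn [-0.002  0.002 -0.186]
t: 5.52
tool_pos: [0.4818, 0.124, 0.3462]
tool_rot: [0.324, 3.123, -0.003]
contact_force: [0.0, -0.2, 0.2]
opening: 0.0113
t 5.5167 pos [0.4818 0.124  0.3462] q [ 0.1  -0.22  1.97 -0.    1.39 -1.26] F [ 0.  -0.2  0.2] T [ 0.037 -0.007  0.486] open 0.0113
toolx [-0.979  0.205 -0.002] tooly [ 0.205  0.979 -0.002] tooly yaw deg 78.16789177408722
shift mm (start tool axes) [0.9 0.1 0.2] turn [-0.002  0.002 -0.207]
```

Torque rose to 0.28 and then 0.49 N·m at about 11°, so this is the hard stop. I'm reversing now.

```bash
python3 -m crank '[[0,0,-0.03,0,0,0,0.9],[0,0,-0.03,0,0,0,0.9],[0,0,-0.03,0,0,0,0.9]]'; python3 -c "
from h import *
go([.481,.1242,.346],np.pi/2)";
```

```text
t: 5.77
tool_pos: [0.482, 0.124, 0.3462]
tool_rot: [0.179, 3.133, -0.002]
contact_force: [0.7, 0.4, 0.6]
opening: 0.0116
t 5.7667 pos [0.482  0.124  0.3462] q [ 0.1  -0.22  1.96 -0.    1.39 -1.35] F [0.7 0.4 0.6] T [ 0.03  -0.044 -0.024] open 0.0116
toolx [-0.993  0.114 -0.003] tooly [ 0.114  0.993 -0.001] tooly yaw deg 83.4574820159764
shift mm (start tool axes) [1.  0.1 0.2] turn [-0.002  0.003 -0.114]
```

```bash
python3 -m crank '[[0,0,-0.04,0,0,0,0.9],[0,0,-0.04,0,0,0,0.9],[0,0,-0.04,0,0,0,0.9],[0,0,-0.04,0,0,0,0.9]]'; python3 -c "
from h import *
go([.481,.1242,.346],np.pi/2)";
```

```text
t: 6.1
tool_pos: [0.4822, 0.1243, 0.3462]
tool_rot: [-0.082, 3.137, 0.0]
contact_force: [0.1, 0.5, 0.4]
opening: 0.0115
t 6.1 pos [0.4822 0.1243 0.3462] q [ 0.1  -0.22  1.96 -0.    1.39 -1.52] F [0.1 0.5 0.4] T [ 0.027  0.102 -0.006] open 0.0115
toolx [-0.999 -0.052 -0.004] tooly [-0.052  0.999  0.   ] tooly yaw deg 92.99852156012105
shift mm (start tool axes) [ 1.2 -0.1  0.2] turn [0.    0.004 0.052]
```

```bash
python3 -m crank '[[0,0,-0.03,0,0,0,0.9],[0,0,-0.03,0,0,0,0.9],[0,0,-0.03,0,0,0,0.9]]'; python3 -c "
from h import *
go([.481,.1242,.346],np.pi/2)";
```

```text
t: 6.35
tool_pos: [0.482, 0.1245, 0.3462]
tool_rot: [-0.23, 3.13, 0.001]
contact_force: [0.7, 0.2, 1.0]
opening: 0.0117
t 6.35 pos [0.482  0.1245 0.3462] q [ 0.1  -0.22  1.96  0.    1.39 -1.61] F [0.7 0.2 1. ] T [-0.071  0.15  -0.062] open 0.0117
toolx [-0.989 -0.146 -0.003] tooly [-0.146  0.989  0.001] tooly yaw deg 98.39683751359875
shift mm (start tool axes) [ 1.1 -0.2  0.2] turn [0.001 0.003 0.147]
```

```bash
python3 -m crank '[[0,0,-0.03,0,0,0,0.9],[0,0,-0.03,0,0,0,0.9]]'; python3 -c "
from h import *
go([.481,.1242,.346],np.pi/2)";
```

```text
t: 6.52
tool_pos: [0.482, 0.1245, 0.3462]
tool_rot: [-0.328, 3.122, 0.001]
contact_force: [-0.7, -1.5, 0.5]
opening: 0.0119
t 6.5167 pos [0.482  0.1245 0.3462] q [ 0.1  -0.22  1.96  0.    1.39 -1.68] F [-0.7 -1.5  0.5] T [-0.067  0.05   0.02 ] open 0.0119
toolx [-0.978 -0.208 -0.003] tooly [-0.208  0.978  0.001] tooly yaw deg 101.98026287130048
shift mm (start tool axes) [ 1.  -0.1  0.2] turn [0.001 0.003 0.209]
```

```bash
python3 -m crank '[[0,0,-0.03,0,0,0,0.9],[0,0,-0.03,0,0,0,0.9]]'; python3 -c "
from h import *
go([.481,.1242,.346],np.pi/2)";
```

```text
t: 6.68
tool_pos: [0.482, 0.1245, 0.3462]
tool_rot: [-0.425, 3.11, 0.001]
contact_force: [0.8, -0.6, 1.2]
opening: 0.0112
t 6.6833 pos [0.482  0.1245 0.3462] q [ 0.1  -0.22  1.96  0.    1.39 -1.74] F [ 0.8 -0.6  1.2] T [-0.093  0.052  0.013] open 0.0112
toolx [-0.963 -0.268 -0.003] tooly [-0.268  0.963  0.   ] tooly yaw deg 105.55617570312562
shift mm (start tool axes) [1.  0.  0.2] turn [0.001 0.003 0.272]
```

```bash
python3 -m crank '[[0,0,-0.04,0,0,0,0.9],[0,0,-0.04,0,0,0,0.9],[0,0,-0.04,0,0,0,0.9]]'; python3 -c "
from h import *
go([.481,.1242,.346],np.pi/2)";
```

```text
t: 6.93
tool_pos: [0.4821, 0.1245, 0.3462]
tool_rot: [-0.618, 3.077, 0.001]
contact_force: [0.2, -0.6, 0.1]
opening: 0.012
t 6.9333 pos [0.4821 0.1245 0.3462] q [ 0.1  -0.22  1.96  0.    1.39 -1.86] F [ 0.2 -0.6  0.1] T [-0.047  0.015  0.002] open 0.012
toolx [-0.922 -0.386 -0.003] tooly [-0.386  0.922  0.   ] tooly yaw deg 112.70903563828459
shift mm (start tool axes) [1.1 0.2 0.2] turn [0.001 0.003 0.396]
```

```bash
python3 -m crank '[[0,0,-0.05,0,0,0,0.9],[0,0,-0.05,0,0,0,0.9],[0,0,-0.05,0,0,0,0.9],[0,0,-0.05,0,0,0,0.9]]'; python3 -c "
from h import *
go([.481,.1242,.346],np.pi/2)";
```

```text
t: 7.27
tool_pos: [0.4821, 0.1246, 0.3462]
tool_rot: [-0.935, 2.996, 0.002]
contact_force: [-0.7, 0.1, 1.6]
opening: 0.0115
t 7.2667 pos [0.4821 0.1246 0.3462] q [ 0.1  -0.22  1.96  0.    1.39 -2.07] F [-0.7  0.1  1.6] T [ 0.026  0.058 -0.034] open 0.0115
toolx [-0.822 -0.569 -0.003] tooly [-0.569  0.822  0.   ] tooly yaw deg 124.66714864558024
shift mm (start tool axes) [1.1 0.3 0.2] turn [0.001 0.003 0.605]
```

```bash
python3 -m crank '[[0,0,-0.05,0,0,0,0.9],[0,0,-0.05,0,0,0,0.9],[0,0,-0.05,0,0,0,0.9],[0,0,-0.05,0,0,0,0.9]]'; python3 -c "
from h import *
go([.481,.1242,.346],np.pi/2)";
```

```text
t: 7.6
tool_pos: [0.482, 0.1246, 0.3462]
tool_rot: [-1.243, 2.882, 0.002]
contact_force: [-0.4, 0.4, 0.6]
opening: 0.0116
t 7.6 pos [0.482  0.1246 0.3462] q [ 0.1  -0.22  1.96  0.    1.39 -2.28] F [-0.4  0.4  0.6] T [-0.024  0.066 -0.02 ] open 0.0116
toolx [-0.686 -0.727 -0.003] tooly [-0.727  0.686 -0.   ] tooly yaw deg 136.64702913973807
shift mm (start tool axes) [1.  0.5 0.2] turn [0.001 0.003 0.814]
```

```bash
python3 -m crank '[[0,0,-0.05,0,0,0,0.9],[0,0,-0.05,0,0,0,0.9],[0,0,-0.05,0,0,0,0.9],[0,0,-0.05,0,0,0,0.9]]'; python3 -c "
from h import *
go([.481,.1242,.346],np.pi/2)
p=eyes.get_image('wrist');g=(255*(p['image']/255.)**0.45).astype(np.uint8);save('w3.png',g)";
```

```text
t: 7.93
tool_pos: [0.482, 0.1247, 0.3462]
tool_rot: [-1.537, 2.737, 0.003]
contact_force: [-0.9, -0.6, 1.2]
opening: 0.0113
t 7.9333 pos [0.482  0.1247 0.3462] q [ 0.1  -0.22  1.96  0.    1.39 -2.49] F [-0.9 -0.6  1.2] T [-0.041  0.08   0.029] open 0.0113
toolx [-0.521 -0.854 -0.003] tooly [-0.854  0.521 -0.   ] tooly yaw deg 148.62845645877428
shift mm (start tool axes) [1.  0.6 0.2] turn [0.002 0.003 1.023]
```

View pics/w3.png

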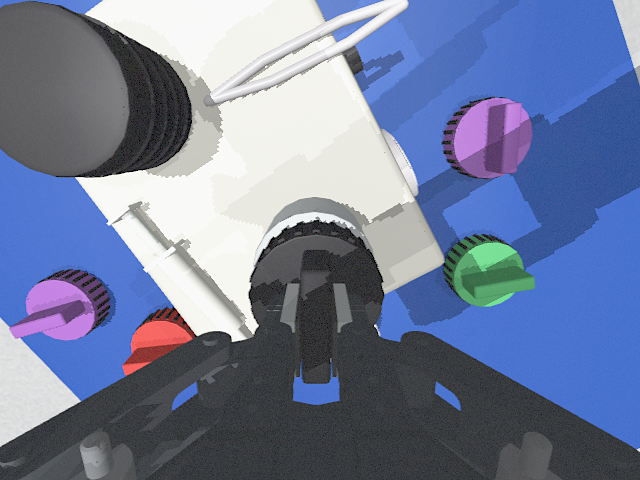

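The picture shows the bar still between the pads (columns 300–332, aligned with the tool) after 58.6°. A little more margin, then a gentle lift.

```bash
python3 -m crank '[[0,0,-0.05,0,0,0,0.9],[0,0,-0.05,0,0,0,0.9],[0,0,0,0,0,-1,0.9],[0,0,0,0,0,-1,0.9],[0,0,0,0,0,-1,0.9]]'; python3 -c "
from h import *
go([.481,.1242,.346],np.pi/2)"
```

```text
t: 8.4
tool_pos: [0.4817, 0.1248, 0.3482]
tool_rot: [-1.671, 2.659, 0.005]
contact_force: [0.4, -0.8, -0.0]
opening: 0.0116
t 8.4 pos [0.4817 0.1248 0.3482] q [ 0.1  -0.22  1.96  0.    1.4  -2.59] F [ 0.4 -0.8 -0. ] T [ 0.064 -0.009 -0.016] open 0.0116
toolx [-0.434 -0.901 -0.003] tooly [-0.901  0.434  0.002] tooly yaw deg 154.28334283954723
shift mm (start tool axes) [0.8 0.4 2.2] turn [0.003 0.002 1.122]
```

```bash
python3 -m crank '[[0,0,0,0,0,-1,0.9],[0,0,0,0,0,-1,0.9]]'; python3 -c "
from h import *
go([.481,.1242,.346],np.pi/2)"
```

```text
t: 8.57
tool_pos: [0.4815, 0.1248, 0.3499]
tool_rot: [-1.668, 2.661, 0.005]
contact_force: [-0.5, 0.0, 0.1]
opening: 0.0118
t 8.5667 pos [0.4815 0.1248 0.3499] q [ 0.1  -0.22  1.96  0.    1.4  -2.59] F [-0.5  0.   0.1] T [ 0.007  0.019 -0.011] open 0.0118
toolx [-0.436 -0.9   -0.003] tooly [-0.9    0.436  0.002] tooly yaw deg 154.167261845216
shift mm (start tool axes) [0.7 0.2 3.9] turn [3.00e-03 1.00e-03 1.12e+00]
```

```bash
python3 -m crank '[[0,0,0,0,0,-2,0.9],[0,0,0,0,0,-3,0.9],[0,0,0,0,0,-4,0.9],[0,0,0,0,0,-4,0.9]]'; python3 -c "
from h import *
go([.481,.1245,.422],np.pi/2)"
```

```text
t: 8.9
tool_pos: [0.4813, 0.1247, 0.3631]
tool_rot: [1.667, -2.662, -0.006]
contact_force: [0.1, 0.1, -0.7]
opening: 0.0114
t 8.9 pos [0.4813 0.1247 0.3631] q [ 0.1  -0.23  1.95  0.    1.43 -2.59] F [ 0.1  0.1 -0.7] T [-0.051 -0.005  0.026] open 0.0114
toolx [-0.437 -0.899 -0.002] tooly [-0.899  0.437  0.004] tooly yaw deg 154.0910677514819
shift mm (start tool axes) [  0.2   0.4 -58.9] turn [ 4.000e-03 -1.000e-03  1.119e+00]
```

```bash
python3 -m crank '[[0,0,0,0,0,-8,0.9],[0,0,0,0,0,-8,0.9],[0,0,0,0,0,-8,0.9],[0,0,0,0,0,-8,0.9],[0,0,0,0,0,-8,0.9],[0,0,0,0,0,-8,0.9],[0,0,0,0,0,-6,0.9],[0,0,0,0,0,-3,0.9]]'; python3 - <<'E'
from h import *
go([.481,.1245,.422],np.pi/2)
p=eyes.get_image('wrist');g=(255*(p['image']/255.)**0.45).astype(np.uint8);save('w4.png',g)
s=eyes.get_image('scene');save('s4.png',s['image'],(240,150,420,300),4.4)
for n,q in (('s',s),('w',p)): print(n,[(np.round(d['centre'],3),round(d['confidence'],2)) for d in spotter.mark_of('cap_bar',q)])
E
```

```text
t: 9.57
tool_pos: [0.4816, 0.1245, 0.429]
tool_rot: [-1.665, 2.66, 0.003]
contact_force: [0.7, 0.4, 0.1]
opening: 0.0118
t 9.5667 pos [0.4816 0.1245 0.429 ] q [ 0.1  -0.27  1.87  0.    1.54 -2.59] F [0.7 0.4 0.1] T [-0.016 -0.054 -0.016] open 0.0118
toolx [-0.437 -0.899 -0.004] tooly [-0.899  0.437  0.   ] tooly yaw deg 154.07811369659132
shift mm (start tool axes) [0.3 0.6 7. ] turn [0.002 0.004 1.118]
s [(array([0.484, 0.124, 0.267]), 0.95), (array([0.322, 0.139, 0.037]), 0.8), (array([0.725, 0.068, 0.043]), 0.74), (array([0.676, 0.151, 0.043]), 0.7), (array([0.377, 0.244, 0.042]), 0.69)]
w [(array([0.675, 0.147, 0.04 ]), 0.98), (array([0.731, 0.07 , 0.04 ]), 0.96), (array([0.328, 0.143, 0.039]), 0.92), (array([0.486, 0.126, 0.265]), 0.67), (array([0.374, 0.245, 0.039]), 0.63)]
```

View pics/s4.png

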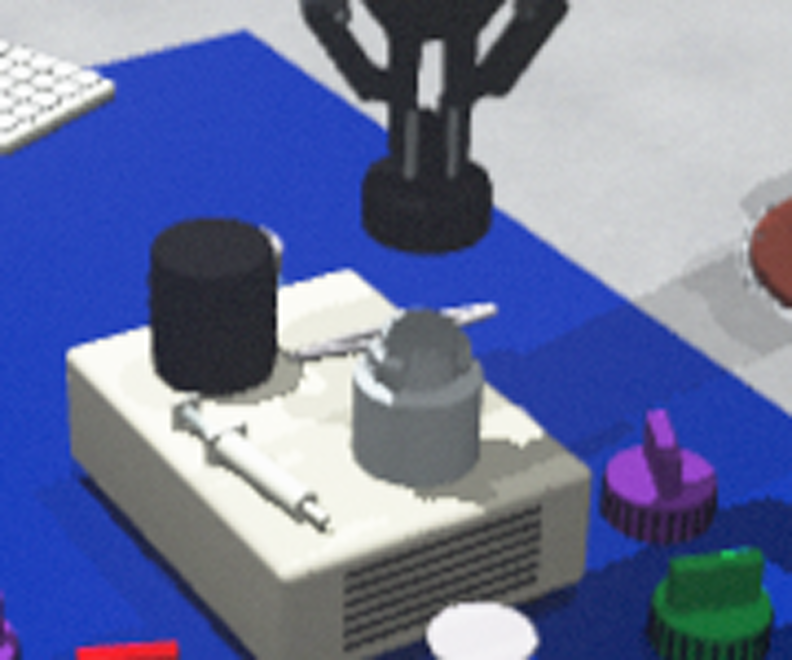

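View pics/w4.png

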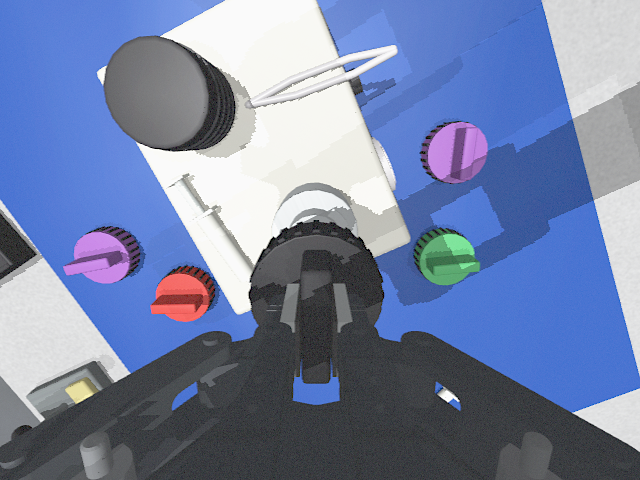

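The cap is level in the fingers in both views: scene crop (427,205), with the bare neck at (427,350). The bar is about 100 mm above the neck top. I'll settle, check for drift, then hand in.

```bash
python3 -m crank '[[0,0,0,0,0,0,0.9],[0,0,0,0,0,0,0.9],[0,0,0,0,0,0,0.9],[0,0,0,0,0,0,0.9],[0,0,0,0,0,0,0.9],[0,0,0,0,0,0,0.9]]'; python3 - <<'E'
from h import *
go([.481,.1245,.422],np.pi/2)
p=eyes.get_image('top')
print([(np.round(d['centre'],3),round(d['confidence'],2)) for d in spotter.mark_of('cap_bar',p)])
o=ctrl.get_obs();print(np.round(o['dq'],4),np.round(o['tool_pos'],4),o['opening'])
E
```

```text
t: 10.27
tool_pos: [0.4809, 0.1244, 0.4237]
tool_rot: [1.664, -2.66, -0.009]
contact_force: [-0.3, -0.5, -0.9]
opening: 0.0112
t 10.2667 pos [0.4809 0.1244 0.4237] q [ 0.1  -0.27  1.88  0.    1.54 -2.59] F [-0.3 -0.5 -0.9] T [ 0.075  0.006 -0.054] open 0.0112
toolx [-0.437 -0.899  0.   ] tooly [-0.899  0.437  0.007] tooly yaw deg 154.07668105856735
shift mm (start tool axes) [-0.1 -0.   1.7] turn [ 0.006 -0.004  1.118]
[(array([0.73 , 0.071, 0.04 ]), 0.8), (array([0.324, 0.136, 0.043]), 0.69), (array([0.37 , 0.245, 0.042]), 0.64), (array([ 0.452, -0.125,  0.042]), 0.24)]
[ 0.0005 -0.0007 -0.0019 -0.001   0.      0.0009] [0.4809 0.1244 0.4238] 0.011467234985246905
```

```bash
python3 -c "
from h import *
p=eyes.get_image('scene')
print([(np.round(d['centre'],3),round(d['confidence'],2)) for d in spotter.mark_of('cap_bar',p)][:2], ctrl.get_obs()['tool_pos'])
print(ctrl.finish_job())"
```

```text
[(array([0.32 , 0.14 , 0.038]), 0.79), (array([0.378, 0.244, 0.038]), 0.77)] [0.48096782 0.12444196 0.42391903]
the job is handed in; nothing more can be done
None
```

The cap is off the pot, and I handed the job in with it held level and still in the gripper, bar about 96 mm above the neck top (rim about 56 mm clear). The hand-in reports no verdict, so these are my own readings.

- **Grip:** I asked for a 10 N grip on the bar. The gripper's stated range starts at 20 N, so the real force may have been 20 N. The call was accepted and the opening read about 11.5 mm, against a 12 mm bar.
- **First direction (clockwise from above):** the cap met its hard stop at about 11°. I ran one row further than I should have after it resisted, because I had chained two rows. The wrist torque had already read 0.28 N·m and rose to 0.49 N·m before I reversed.
- **Second direction (anticlockwise):** it turned freely to about 64°, with readings staying around ±0.06 N·m (mostly noise). It then lifted straight up with no resistance.
- **Final checks:** pictures taken about 5 mm higher, before settling, show the cap level in the fingers and the neck bare. They show nothing else disturbed, though I did not measure the other objects again. The spotter then put the bar at z ≈ 0.266 m, about 100 mm above the neck top. After that the arm sank about 5 mm while settling, then its joint speeds read near zero.
- **Checks that missed:** in the last top and scene pictures, the spotter returned no match for the held cap, only look-alikes (I printed just the two best matches from the scene view). That the cap was still held at hand-in therefore rests on the opening, which read 11.5 mm just before.

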